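# Free the eccentric cam stop and run the gimbal carriage forward

## Task

With your fingertips, push the orange peg round to turn the white eccentric cam to its low point, so that its green stripe faces the blue nose of the follower slide; only then push the slide forward by its orange push plate, all the way to its end stops. Nothing is to be picked up: do not touch the white gimbal that rides on the slide, and leave everything else on the table where it stands.

Things in the scene. Friction and masses are not known exactly. Their poses are not given: they have to be found in the camera images.
- fixture: Cam fixture, fixed to the table: black base plate 270 x 130 x 10 mm, reaching 140 mm behind and 130 mm ahead of the origin, which lies on the table surface. Its x axis is 'forward', from the orange push plate through the blue nose to the cam; y left, z up. Two steel end stops, 38 mm high, at x = 7, y = +-50 mm. Place and yaw vary.
- cam (a joint): Cam angle (rad), positive anticlockwise seen from above. At 0 the cam's high side and its orange peg face the blue nose; its low side (green stripe) faces the nose at +3.14 and equally at -3.14. Hinge stops at +-3.7. Starts within 1.3 of 0. Friction of about 0.2 N m (4 N at the peg) holds it where it is left.
- cam_axis (a point): Upright axis of the cam (dark bolt head), on the cam's top face 42 mm above the table, at (61, 0) mm in the fixture frame. The cam is a white disc 84 mm across and 18 mm thick, its centre 20 mm off this axis: the high side reaches 62 mm from the axis, the low side 22 mm.
- cam_peg (a point): Centre of the top of the upright orange peg on the cam: 14 mm across, 40 mm tall above the disc, top 82 mm above the table, 48 mm from the cam axis on the high side, opposite the green stripe. The peg is what a fingertip pushes to turn the cam.
- low_mark (a point): Outer end of the green stripe on the cam's top edge: the cam's low point, 22 mm from the axis, 42 mm above the table.
- carriage (a joint): Travel (m) of the white follower slide (carriage) along the fixture's +x: 0 = fully back (where it starts), 0.045 = fully forward against the end stops. About 3 N of friction, no spring; it stays where it is left. With the cam at its low point it can go all the way; otherwise the nose runs into the cam.
- push_plate (a point): Middle of the top edge, on the rear face, of the carriage's upright orange push plate: 70 mm wide, 10 mm thick, from 32 to 85 mm above the table. The rear face looks to the fixture's -x and lies at x = -122.5 mm of its frame with the carriage fully back. Behind it only the 10 mm base plate and the rails (22 mm high) lie below.
- nose_tip (a point): Foremost point of the blue follower nose on the front of the carriage (nose 14 mm wide, 26 to 40 mm above the table), 33 mm above the table; 68 mm from the cam axis with the carriage fully back.
- gimbal: White printed joystick gimbal, 56 x 64 mm, 62 mm tall with its round stub, standing loose in the shallow nest (5 mm rims) of the carriage, between push plate and nose; its top is 96 mm above the table. Origin at the centre of its underside, 34 mm above the table.
- cup: Bystander: small open green parts cup, 44 mm across, 35 mm high, standing on the table just left of the fixture. Origin at the underside.
- roller: Bystander: small yellow printed roller, 32 mm across, 40 mm high, standing on the table just right of the fixture. Origin at the underside.
- joystick: Bystander: black joystick grip standing upright on an 80 mm round foot, 160 mm tall. Origin at the underside.
- dispenser: Bystander: black tape dispenser with a roll of tape, 70 x 170 x 98 mm. Origin at the underside.
- screwdriver: Bystander: screwdriver lying on the table.
- bracket: Bystander: yellow printed bracket, 90 x 60 x 66 mm. Origin at the underside.
- spare: Bystander: a second gimbal like the one on the carriage but with a black foot and grey rods, standing on the table apart from the fixture. Origin at the underside.
Not all that is in view belongs to the job. Leave any purple look-alike of the gimbal alone.

How it is judged:
On the way, in this order (a step that is already met when the one before it is completed fails the run):
1. the cam is turned to its low point (within 0.4 rad) and at rest, while the slide is still back (under 8 mm) ((value of joint cam between 2.74159 and 3.54159 rad or value of joint cam between -3.54159 and -2.74159 rad) and value of joint carriage below 0.008 m and velocity of joint cam between -0.1 and 0.1 rad/s), for 0.2 s.
2. the slide is pushed fully forward (within 2 mm of its stop) (value of joint carriage above 0.043 m and (value of joint cam between 2.74159 and 3.54159 rad or value of joint cam between -3.54159 and -2.74159 rad)), for 0.2 s.
At the end, for the whole second after the job is handed in: The slide is within 2 mm of its forward stop and at rest, the cam within 0.4 rad of its low point, the gimbal upright and seated in the slide's nest, and every other loose thing within 30 mm of where it stood (all of step 2 and velocity of joint carriage between -0.01 and 0.01 m/s and velocity of joint cam between -0.1 and 0.1 rad/s and linear speed of gimbal below 0.02 m/s and height (world z) of gimbal below 0.042 m and angle between gimbal's own z axis and vertical below 0.1 rad and distance of each of cup, roller, joystick, dispenser, screwdriver, bracket, spare from where it was at the start of the episode below 0.03 m); the robot touches nothing.
It fails at once if the slide is pushed forward (more than 8 mm) while the cam is not at its low point (0.4 rad) (value of joint carriage above 0.008 m and not (value of joint cam between 2.74159 and 3.54159 rad or value of joint cam between -3.54159 and -2.74159 rad)).
It fails at once if the gimbal is lifted, tipped or knocked out of its nest (height (world z) of gimbal above 0.042 m or angle between gimbal's own z axis and vertical above 0.2 rad).
It fails at once if the robot touches the gimbal (over 1 N) (contact force between the arm and gimbal above 1 N).
It fails at once if the robot's fingers touch the gimbal (over 1 N) (contact force between the fingers and gimbal above 1 N).
It fails at once if a bystander is shifted by more than 30 mm or lifted (distance of any of cup, roller, joystick, dispenser, screwdriver, bracket, spare from where it was at the start of the episode above 0.03 m).
It also fails if it takes over 64 s, if anything falls off the work surface, if the arm or the gripper's body presses on something with over 40 N, if the wrist force passes 120 N, or if a joint passes its speed limit or range.

## Robot

A 6-joint arm with a two-finger parallel gripper is mounted at the origin on the work surface. World frame = base frame: x ahead of the robot, y to its left, z up, the work surface at z = 0. Lengths are in m, angles in rad, forces in N, time in s.
With the tool pointing down it reaches from about 0.275 to 0.975 m from the base axis. Payload 8.4 kg.
Tool frame: the origin (TCP) lies at the very end of the fingers, on their centre line; the grasp point (between the pads) lies 19 mm behind it; z points along the fingers, y is the direction in which the jaws open and shut (so a half turn about z gives the same grasp; the last joint's range is limited). The gripper opens to 92 mm and grips with 3 to 60 N. Pads are 20 mm wide; open, the fingers measure 128 mm over their backs; the gripper's body (75 mm by 189 mm) begins 69 mm behind the grasp point.
Start: joints at [1.128, 0.353, 1.633, -0, 1.155, -0.002], TCP at [0.267, 0.565, 0.215] pointing down, gripper open.
Joint ranges: [-2.63, 2.63], [-0.92, 2.1], [0.06, 2.66], [-1.3, 4.44], [0, 2.69], [-3.02, 3.02]. Speed limits (rad/s): [2.22, 2.22, 2.79, 3.14, 3.14, 3.14].

## Interface

Orientations are given as a rotation vector (axis times angle).
In Python, from cell import ctrl gives the robot as it stands.
- The arm moves only by the tool step_arm, never from a script. Its argument "moves" is a list of rows, each a list of 7 numbers: the turn, a rotation vector about the tool's x, y, z normalised to -1 to 1, where 1 is 45 degrees, then the shift along the tool's x, y, z normalised to -1 to 1, where 1 is 30 cm, then the closure, from 0 (fully open) to 1 (shut). In form: [[wx, wy, wz, tx, ty, tz, gripper], ...]. A call has 1 to 8 rows; each row is the pose to reach, as a shift and turn from the pose commanded when the call began, along the tool's axes at that moment; what a row does not reach only later rows make up. A row lasts 1/12 s, in which the tool goes at most 41.7 mm and 7.16 degrees, less where a joint would pass 70% of its speed; a pose out of reach is approached as far as the arm can. A call with a number of a shift or a turn outside -1 to 1 is refused whole. A call with a gripper value outside its range is refused whole. The fingers move at their own pace and stop on an object; the grip force is fixed at half the most. Time passes only in rows, so rows that repeat a pose let the fingers close. It gives the time, the measured TCP pose, the force and the opening at its end, in the units of the state.
- ctrl.read_state(): the state, without advancing time (a new reading comes with each control period).
- ctrl.read_camera(name): name is "scene" or "top"; returns a dict with "image" (420x560x3 uint8, red, green, blue), "camera_matrix" (3x3 intrinsics, pixels), "R" (3x3) and "t" (3): a world point X has camera coordinates R X + t. Camera axes: x right, y down, z forward; pixel columns grow to the right and rows downward; lengths in m; the calibration is good to about 2 mm. A picture is of the moment at which its call begins. There is no depth.
- ctrl.job_done(): hands the job in, once; it reports no verdict.
The state is a dict: "clock": time; "joints": joint angles; "qvel": joint speeds; "joint_efforts": joint torques, N m; "ee_pos": TCP position; "eef_rot": TCP orientation; "wrist_force": force on the tool from outside, world axes, zero at the start; "moment": the same for the moment, N m; "width": finger opening in m.
Only numpy, scipy, OpenCV 4.12 (cv2) and the standard library are available. Lean on these libraries where they do the work, as an engineer would, in place of code of your own. Each camera call takes 0.05 s, during which the arm holds its last target. There are 200 camera calls.

## Working session

There is one attempt and no reset: what is moved stays moved. The work goes in short steps, Python scripts to look and compute and a tool call to move; the robot and the scene stay as the last step left them, time stands still between calls to the robot, and variables do not carry over. Pictures are saved under pics/ and viewed, about 8 in all and at most 12, crops included, and the job is handed in when it is done.

Besides the shell and the picture viewer there is one more tool, called after "Call:" by a JSON object that holds its "name" and its "arguments", one argument or row to a line. step_arm: Moves the arm, as the interface text tells. Scaled input: -1 to 1 covers 30 cm each way for a shift and 45 degrees each way for a turn. Its arguments: {"type":"object","properties":{"moves":{"type":"array","items":{"type":"array","items":{"type":"number"}}}},"required":["moves"]}

```bash
mkdir -p pics; ls; python3 - <<'E'
from cell import ctrl
import cv2,pickle
s=ctrl.read_state();print(s)
for n in("scene","top"):
    c=ctrl.read_camera(n);cv2.imwrite(f"pics/{n}0.png",c["image"][:,:,::-1])
    pickle.dump(c,open(f"{n}0.pkl","wb"));print(n,c["camera_matrix"],c["R"],c["t"])
E
```

```text
pics
{'clock': 0.0, 'joints': array([ 1.12760018e+00,  3.53649295e-01,  1.63413218e+00,  1.99341989e-05,
        1.15517818e+00, -2.40579297e-03]), 'qvel': array([ 0.0007387 ,  0.00123862, -0.00067036, -0.00048293,  0.00049197,
       -0.00030078]), 'joint_efforts': array([-1.03065213e-03, -5.93817508e+01, -3.34226775e+01,  6.96052308e-02,
        2.32171593e-02, -1.09060627e-04]), 'ee_pos': array([0.26644604, 0.56481741, 0.21386381]), 'eef_rot': array([-6.86742367e-01, -3.06528554e+00,  2.08767571e-03]), 'wrist_force': array([-0.09658105, -0.72947458,  0.23103545]), 'moment': array([ 0.03205151, -0.05344629, -0.03145703]), 'width': 0.09170016883864218}
scene [[529.54815824   0.         291.02060074]
 [  0.         529.54815824 214.57572937]
 [  0.           0.           1.        ]] [[-0.39565539  0.91839733  0.00177568]
 [ 0.50727236  0.2201493  -0.83319208]
 [-0.7655923  -0.32875619 -0.55298083]] [ 0.25530345 -0.18080099  1.81740952]
top [[447.46590689   0.         278.19943676]
 [  0.         447.46590689 208.38956896]
 [  0.           0.           1.        ]] [[ 0.00864091 -0.9999224   0.00897412]
 [-0.99798292 -0.0091879  -0.06281461]
 [ 0.06289218 -0.00841324 -0.99798486]] [-0.04416421  0.51056307  1.44958154]
```

View pics/scene0.png

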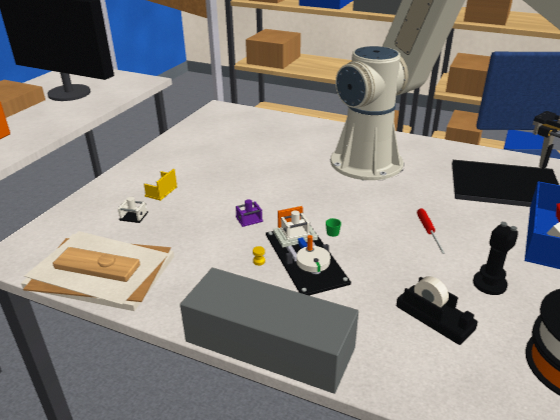

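View pics/top0.png

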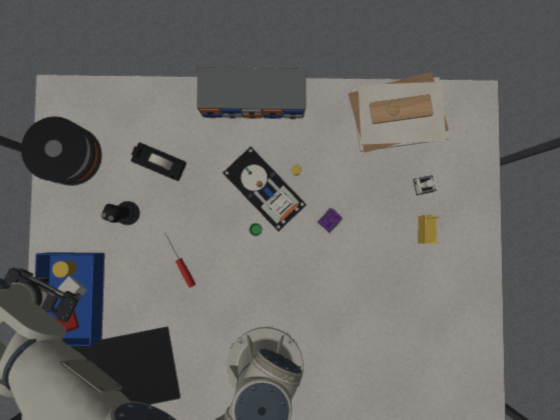

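The scene view shows the fixture at about (305,250) and the top view shows it at about (265,188). Its forward axis points away from the robot and to the left. The purple look-alike is at top (330,220) and the spare at (425,185). Next I'll take an enlarged crop of both views.

```bash
python3 - <<'E'
import cv2,numpy as np
a=cv2.imread("pics/scene0.png")[195:300,225:360];b=cv2.imread("pics/top0.png")[140:240,215:315]
a=cv2.resize(a,(770,599),interpolation=cv2.INTER_CUBIC)
cv2.imwrite("pics/sc.png",cv2.resize(a,(770,599)));cv2.imwrite("pics/tc.png",cv2.resize(b,(600,600),interpolation=cv2.INTER_CUBIC))
E
```

```text
(no output)
```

View pics/sc.png

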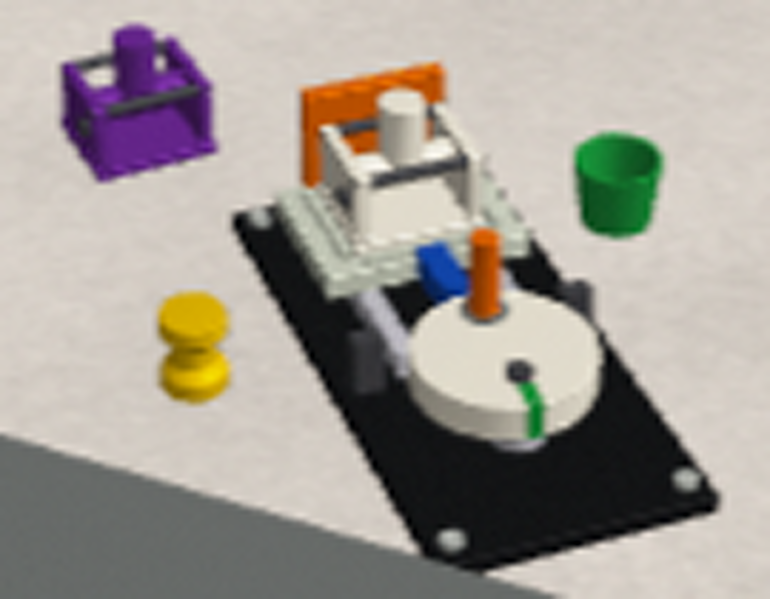

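View pics/tc.png

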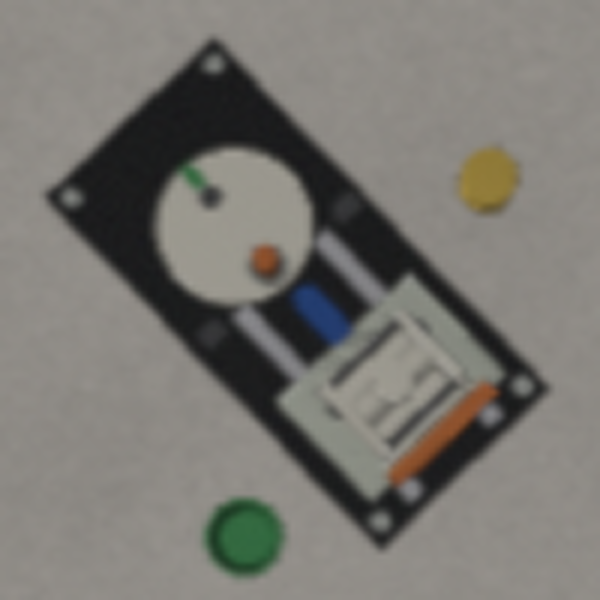

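The crops show:

| Point | Top crop | Scene crop |
|---|---|---|
| Base corners | (213,38), (45,193), (548,388), (382,550) | (718,500), (235,215) |
| Cam bolt | (210,196) | (519,370) |
| Peg top | (265,262) | (485,236) |

The white gimbal sits beside the orange plate on the slide. The purple one stands off the fixture and is not part of the job. I'll fit the fixture pose from both views and triangulate the key points as a check.

```bash
cat >geo.py <<'E'
import numpy as np,pickle
C={n:pickle.load(open(f"{n}0.pkl","rb")) for n in("scene","top")}
def proj(n,X):
    c=C[n];p=c["camera_matrix"]@(c["R"]@np.asarray(X,float)+c["t"]);return p[:2]/p[2]
def px(n,u,v):
    s,o=((770/135,599/105),(225,195)) if n=="scene" else ((6,6),(215,140))
    return np.array([(u+.5)/s[0]-.5+o[0],(v+.5)/s[1]-.5+o[1]])
def tri(a,b):
    A=[]
    for n,p in(("scene",a),("top",b)):
        c=C[n];P=c["camera_matrix"]@np.c_[c["R"],c["t"]]
        A+=[p[0]*P[2]-P[0],p[1]*P[2]-P[1]]
    h=np.linalg.svd(np.array(A)/np.linalg.norm(A,axis=1)[:,None])[2][-1];return h[:3]/h[3]
def fx(q,p):
    c,s=np.cos(q[2]),np.sin(q[2]);return np.array([q[0]+c*p[0]-s*p[1],q[1]+s*p[0]+c*p[1],p[2]])
E
python3 - <<'E'
from geo import *
from scipy.optimize import least_squares
O=[("top",213,38,(.13,-.065,.01)),("top",45,193,(.13,.065,.01)),("top",548,388,(-.14,-.065,.01)),("top",382,550,(-.14,.065,.01)),
("top",210,196,(.061,0,.042)),("scene",519,370,(.061,0,.042)),("scene",718,500,(.13,.065,.01)),("scene",235,215,(-.14,-.065,.01))]
f=lambda q:np.concatenate([proj(n,fx(q,P))-px(n,u,v) for n,u,v,P in O]+[proj(n,fx(q,(.061-.048*np.cos(q[3]+0),-.048*np.sin(q[3]),.082)))-px(n,u,v) for n,u,v in(("top",265,262),("scene",485,236))])
r=least_squares(f,[.55,0,.7,0]);print(r.x,np.round(f(r.x).reshape(-1,2),2).tolist())
for nm,a,b in(("bolt",(519,370),(210,196)),("peg",(485,236),(265,262))):print(nm,tri(px("scene",*a),px("top",*b)))
q=r.x;print("axis",fx(q,(.061,0,.042)),"plate",fx(q,(-.1225,0,.085)))
for nm,b,z in(("cup",(245,537),.035),("roller",(488,180),.04)):
    g=least_squares(lambda X:proj("top",(X[0],X[1],z))-px("top",*b),[.5,0]).x;c,s=np.cos(q[2]),np.sin(q[2]);d=g-q[:2];print(nm,g,"fix",c*d[0]+s*d[1],-s*d[0]+c*d[1])
E
```

```text
[ 0.580036    0.01236771  0.76443905 -0.08825599] [[-0.01, -0.22], [-0.77, 0.6], [0.18, 0.56], [-0.88, 0.67], [-0.15, 0.45], [-0.66, 1.13], [-0.11, -0.4], [-1.25, -0.32], [-0.59, -0.43], [-0.12, 0.31]]
bolt [0.62438487 0.05502672 0.04594597]
peg [0.58498498 0.02338766 0.08156373]
axis [0.62406402 0.05458778 0.042     ] plate [ 0.49161909 -0.07241849  0.085     ]
cup [0.44225359 0.03340296] fix -0.084888143281986 0.11054627836103398
roller [ 0.63600406 -0.09574768] fix -0.034434040987545975 -0.11677182389089509
```

Fixture fit: origin (0.580, 0.012), yaw 0.764, cam ≈ -0.09. Residuals are about 1 px. The triangulated peg top is 81.6 mm (text says 82) and the bolt 46 mm (text says 42), which agrees well enough.

Plan: straddle the peg with part-closed fingers, jaw axis along the tangent. Then carry it clockwise (cam to -π) while turning the tool with it.

```bash
cat >goal.py <<'E'
import sys,numpy as np
from cell import ctrl
from scipy.spatial.transform import Rotation as R
def goal(x,y,z,phi):
    "normalised move to TCP x,y,z with tool y (down-pointing) at phi degrees"
    s=ctrl.read_state();T=R.from_rotvec(s["eef_rot"]);p=np.radians(phi)
    G=R.from_matrix(np.array([[-np.sin(p),np.cos(p),0],[np.cos(p),np.sin(p),0],[0,0,-1]]))
    print("clk",round(s["clock"],2),"pos",s["ee_pos"].round(4),"phi",np.degrees(np.arctan2(*T.as_matrix()[[1,0],1])).round(1),"F",s["wrist_force"].round(1),"w",round(s["width"],4))
    print("turn",((T.inv()*G).as_rotvec()/(np.pi/4)).round(3),"shift",(T.inv().apply(np.array([x,y,z])-s["ee_pos"])/.3).round(3))
if __name__=="__main__":goal(*map(float,sys.argv[1:]))
E
python3 goal.py .586 .024 .2 128.8
```

```text
clk 0.1 pos [0.2665 0.5649 0.214 ] phi 64.7 F [0.8 0.2 0.2] w 0.0916
turn [-1.000e-03 -1.000e-03 -1.423e+00] shift [-1.732 -1.176  0.048]
```

Call:
{"name": "step_arm", "arguments": {
  "moves": [
    [0, 0, -0.75, -0.87, -0.59, 0, 0.7],
    [0, 0, -0.75, -0.87, -0.59, 0, 0.7],
    [0, 0, -0.75, -0.87, -0.59, 0, 0.7],
    [0, 0, -0.75, -0.87, -0.59, 0, 0.7],
    [0, 0, -0.75, -0.87, -0.59, 0, 0.7],
    [0, 0, -0.75, -0.87, -0.59, 0, 0.7],
    [0, 0, -0.75, -0.87, -0.59, 0, 0.7],
    [0, 0, -0.75, -0.87, -0.59, 0, 0.7]
  ]
}}

```text
clock: 0.77
ee_pos: [0.4281, 0.2908, 0.2144]
eef_rot: [0.232, -3.133, 0.001]
wrist_force: [1.2, -0.1, 0.1]
width: 0.0406
```

```bash
python3 goal.py .586 .024 .13 128.8
```

```text
clk 0.77 pos [0.4281 0.2908 0.2144] phi 98.5 F [ 1.2 -0.1  0.1] w 0.0406
turn [-0.001 -0.    -0.674] shift [-0.39  -0.957  0.282]
```

Call:
{"name": "step_arm", "arguments": {
  "moves": [
    [0, 0, -0.67, -0.39, -0.95, 0.28, 0.7],
    [0, 0, -0.67, -0.39, -0.95, 0.28, 0.7],
    [0, 0, -0.67, -0.39, -0.95, 0.28, 0.7],
    [0, 0, -0.67, -0.39, -0.95, 0.28, 0.7],
    [0, 0, -0.67, -0.39, -0.95, 0.28, 0.7],
    [0, 0, -0.67, -0.39, -0.95, 0.28, 0.7],
    [0, 0, -0.67, -0.39, -0.95, 0.28, 0.7],
    [0, 0, -0.67, -0.39, -0.95, 0.28, 0.7]
  ]
}}

```text
clock: 1.43
ee_pos: [0.5849, 0.0283, 0.1302]
eef_rot: [1.039, -2.964, -0.0]
wrist_force: [0.3, 0.0, 0.3]
width: 0.0276
```

```bash
python3 goal.py .586 .024 .054 128.8; python3 - <<'E'
from cell import ctrl
import cv2
b=ctrl.read_camera("scene")["image"][:,:,::-1][175:295,225:365]
cv2.imwrite("pics/v1.png",cv2.resize(b,(700,600),interpolation=cv2.INTER_CUBIC))
E
```

```text
clk 1.43 pos [0.5849 0.0283 0.1302] phi 128.6 F [0.3 0.  0.3] w 0.0276
turn [ 0.    -0.    -0.003] shift [ 0.006 -0.014  0.254]
```

View pics/v1.png

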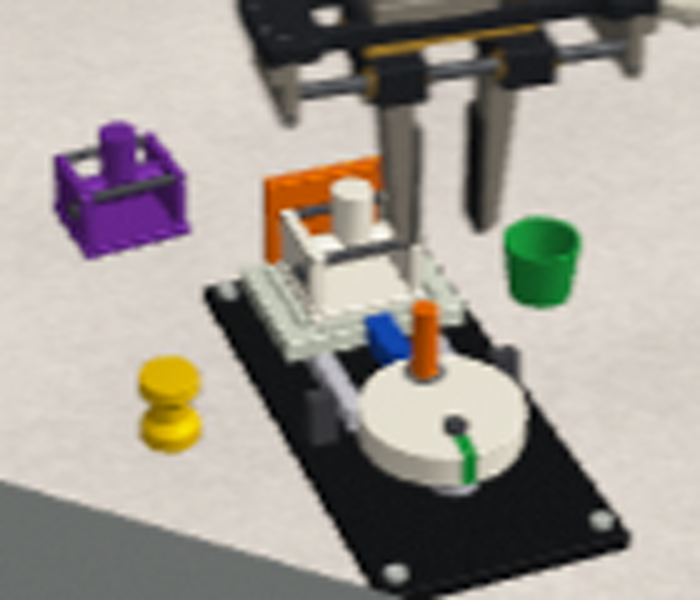

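The view shows fingertips around (444,240) and the peg top at (425,303). Before descending I'll check the projected TCP and peg against these.

```bash
python3 - <<'E'
from geo import *
f=lambda X:(proj("scene",X)-[225,175])*5
print("tcp",f((.5849,.0283,.1302)),"peg",f((.586,.024,.082)), "goal above peg",f((.586,.024,.13)))
p=np.radians(128.6);d=np.array([np.cos(p),np.sin(p),0])
print([f(np.array((.5849,.0283,.1302))+k*d) for k in(-.0138,.0138)])
E
```

```text
tcp [433.08180677 225.93465526] peg [421.95419215 305.40028261] goal above peg [424.0206764  225.46378766]
[array([405.90360172, 230.10701565]), array([460.13180811, 221.78197652])]
```

The projections agree within about 1 px. I'll open a bit wider, descend over the peg, then narrow the gap.

Call:
{"name": "step_arm", "arguments": {
  "moves": [
    [0, 0, 0, 0.01, -0.014, 0, 0.58],
    [0, 0, 0, 0.01, -0.014, 0.05, 0.58],
    [0, 0, 0, 0.01, -0.014, 0.12, 0.58],
    [0, 0, 0, 0.01, -0.014, 0.19, 0.58],
    [0, 0, 0, 0.01, -0.014, 0.25, 0.58],
    [0, 0, 0, 0.01, -0.014, 0.25, 0.58],
    [0, 0, 0, 0.01, -0.014, 0.25, 0.78],
    [0, 0, 0, 0.01, -0.014, 0.25, 0.78]
  ]
}}

```text
clock: 2.15
ee_pos: [0.585, 0.0257, 0.0569]
eef_rot: [-1.04, 2.964, -0.0]
wrist_force: [0.2, -0.1, -0.3]
width: 0.0273
```

```bash
python3 goal.py .586 .024 .054 128.8; python3 - <<'E'
import numpy as np
# 45 deg clockwise arc in tool frame; y at 128.8, centre from TCP at +38.8 deg = tool -x (x at 218.8); moving toward +y (clockwise: tangent at radial 218.8 is 128.8)
r=.048
for k in range(1,9):
    a=np.radians(45*k/8); print(k/8, round(r*(np.cos(a)-1)/.3,3), round(r*np.sin(a)/.3,3))
E
```

```text
clk 2.15 pos [0.585  0.0257 0.0569] phi 128.7 F [ 0.2 -0.1 -0.3] w 0.0273
turn [-0.001  0.001 -0.003] shift [ 0.001 -0.006  0.01 ]
0.125 -0.001 0.016
0.25 -0.003 0.031
0.375 -0.007 0.046
0.5 -0.012 0.061
0.625 -0.019 0.075
0.75 -0.027 0.089
0.875 -0.036 0.102
1.0 -0.047 0.113
```

Call:
{"name": "step_arm", "arguments": {
  "moves": [
    [0, 0, 0.125, -0.001, 0.016, 0, 0.78],
    [0, 0, 0.25, -0.003, 0.031, 0, 0.78],
    [0, 0, 0.375, -0.007, 0.046, 0, 0.78],
    [0, 0, 0.5, -0.012, 0.061, 0, 0.78],
    [0, 0, 0.625, -0.019, 0.075, 0, 0.78],
    [0, 0, 0.75, -0.027, 0.089, 0, 0.78],
    [0, 0, 0.875, -0.036, 0.102, 0, 0.78],
    [0, 0, 1, -0.047, 0.113, 0, 0.78]
  ]
}}

```text
clock: 2.82
ee_pos: [0.5757, 0.0602, 0.0576]
eef_rot: [0.181, 3.133, -0.001]
wrist_force: [0.7, -5.8, -1.4]
width: 0.0199
```

```bash
python3 - <<'E'
import numpy as np
from goal import goal
for d in(83.8,38.8):
    r=np.radians(d+90); goal(.624+.048*np.cos(r),.0548+.048*np.sin(r),.056,d)
E
```

```text
clk 2.82 pos [0.5757 0.0602 0.0576] phi 83.4 F [ 0.7 -5.8 -1.4] w 0.0199
turn [-0.001  0.004 -0.009] shift [-0.002 -0.     0.005]
clk 2.82 pos [0.5757 0.0602 0.0576] phi 83.4 F [ 0.7 -5.8 -1.4] w 0.0199
turn [0.001 0.004 0.991] shift [-0.048  0.113  0.006]
```

The push force is about 6 N against the motion, and the arm is on the circle. I'll continue.

Call:
{"name": "step_arm", "arguments": {
  "moves": [
    [0, 0, 0.125, -0.001, 0.016, 0, 0.78],
    [0, 0, 0.25, -0.003, 0.031, 0, 0.78],
    [0, 0, 0.375, -0.007, 0.046, 0, 0.78],
    [0, 0, 0.5, -0.012, 0.061, 0, 0.78],
    [0, 0, 0.625, -0.019, 0.075, 0, 0.78],
    [0, 0, 0.75, -0.027, 0.089, 0, 0.78],
    [0, 0, 0.875, -0.036, 0.102, 0, 0.78],
    [0, 0, 1, -0.047, 0.113, 0, 0.78]
  ]
}}

```text
clock: 3.48
ee_pos: [0.5926, 0.0922, 0.0575]
eef_rot: [1.367, 2.827, -0.001]
wrist_force: [-2.1, -4.4, 0.9]
width: 0.0204
```

Call:
{"name": "step_arm", "arguments": {
  "moves": [
    [0, 0, 0.125, -0.001, 0.016, 0, 0.78],
    [0, 0, 0.25, -0.003, 0.031, 0, 0.78],
    [0, 0, 0.375, -0.007, 0.046, 0, 0.78],
    [0, 0, 0.5, -0.012, 0.061, 0, 0.78],
    [0, 0, 0.625, -0.019, 0.075, 0, 0.78],
    [0, 0, 0.75, -0.027, 0.089, 0, 0.78],
    [0, 0, 0.875, -0.036, 0.102, 0, 0.78],
    [0, 0, 1, -0.047, 0.113, 0, 0.78]
  ]
}}

```text
clock: 4.15
ee_pos: [0.627, 0.1028, 0.0574]
eef_rot: [-2.345, -2.089, 0.001]
wrist_force: [-5.1, -0.4, 2.2]
width: 0.0206
```

```bash
python3 - <<'E'
import numpy as np
from goal import goal
d=-51.2;r=np.radians(d+90); goal(.624+.048*np.cos(r),.0548+.048*np.sin(r),.056,d)
E
```

```text
clk 4.15 pos [0.627  0.1028 0.0574] phi -6.6 F [-5.1 -0.4  2.2] w 0.0206
turn [-0.001  0.001  0.991] shift [-0.046  0.121  0.005]
```

Call:
{"name": "step_arm", "arguments": {
  "moves": [
    [0, 0, 0.125, -0.001, 0.016, 0, 0.78],
    [0, 0, 0.25, -0.003, 0.031, 0, 0.78],
    [0, 0, 0.375, -0.007, 0.046, 0, 0.78],
    [0, 0, 0.5, -0.012, 0.061, 0, 0.78],
    [0, 0, 0.625, -0.019, 0.075, 0, 0.78],
    [0, 0, 0.75, -0.027, 0.089, 0, 0.78],
    [0, 0, 0.875, -0.036, 0.102, 0, 0.78],
    [0, 0, 1, -0.047, 0.113, 0, 0.78]
  ]
}}

```text
clock: 4.82
ee_pos: [0.6596, 0.086, 0.0575]
eef_rot: [-2.966, -1.032, -0.001]
wrist_force: [-3.1, 4.8, 0.5]
width: 0.0204
```

Call:
{"name": "step_arm", "arguments": {
  "moves": [
    [0, 0, 0, 0, 0, 0, 0.58],
    [0, 0, 0, 0, 0, 0, 0.58],
    [0, 0, 0, 0, 0, 0, 0.58],
    [0, 0, 0, 0, 0, -0.1, 0.58],
    [0, 0, 0, 0, 0, -0.2, 0.58],
    [0, 0, 0, 0, 0, -0.3, 0.58],
    [0, 0, 0, 0, 0, -0.3, 0.58],
    [0, 0, 0, 0, 0, -0.3, 0.58]
  ]
}}

```text
clock: 5.48
ee_pos: [0.6611, 0.0852, 0.1485]
eef_rot: [2.962, 1.042, 0.007]
wrist_force: [-0.4, -0.3, 0.0]
width: 0.0388
```

```bash
python3 goal.py .44 -.12 .147 43.8; python3 - <<'E'
from cell import ctrl
import cv2
b=ctrl.read_camera("scene")["image"][:,:,::-1][175:295,225:365]
cv2.imwrite("pics/v2.png",cv2.resize(b,(700,600),interpolation=cv2.INTER_CUBIC))
E
```

```text
clk 5.48 pos [0.6611 0.0852 0.1485] phi -51.2 F [-0.4 -0.3  0. ] w 0.0388
turn [ 6.000e-03 -1.000e-03 -2.112e+00] shift [-1.003e+00  7.200e-02  1.000e-03]
```

View pics/v2.png

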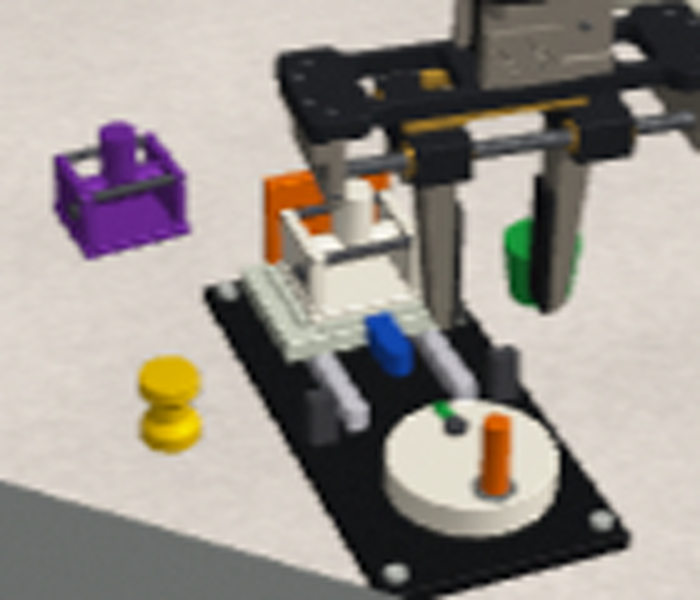

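The cam's green stripe now faces the blue nose: bolt (455,425), stripe end (440,405), peg on the far side at (497,420). The slide is still back and the gimbal is untouched. Next I'll compute the cam angle and the approach behind the push plate.

```bash
python3 - <<'E'
from geo import *
from goal import goal
from scipy.optimize import least_squares
q=[.580,.0124,.7644]
def g(u,v,z):
    t=np.array([u,v])/5+[225,175]
    X=least_squares(lambda X:proj("scene",(X[0],X[1],z))-t,[.6,.05]).x-q[:2];c,s=np.cos(q[2]),np.sin(q[2])
    return np.array([c*X[0]+s*X[1],-s*X[0]+c*X[1]])
a=g(455,425,.042);p=g(497,419,.082);e=g(440,404,.042);n=g(400,362,.036)
d=a-p;print("axis",a,"peg",p,"stripe",e,"nose",n,"cam",np.arctan2(d[1],d[0]))
w=fx(q,(-.165,0,.165));goal(*w,-46.2)
E
```

```text
axis [0.05983982 0.00331633] peg [0.10860338 0.00298347] stripe [0.04184079 0.00279339] nose [-4.43190622e-03 -1.15927636e-05] cam 3.134766783592286
clk 5.53 pos [0.6599 0.0851 0.1467] phi -51.3 F [-0.1  0.9 -0.3] w 0.0383
turn [ 0.001 -0.002 -0.112] shift [-0.907  0.071 -0.062]
```

Cam ≈ ±3.13. Now over the gimbal, well clear of it, to behind the push plate.

Call:
{"name": "step_arm", "arguments": {
  "moves": [
    [0, 0, -0.11, 0, 0, -0.1, 1],
    [0, 0, -0.11, -0.1, 0.01, -0.15, 1],
    [0, 0, -0.11, -0.91, 0.07, -0.15, 1],
    [0, 0, -0.11, -0.91, 0.07, -0.15, 1],
    [0, 0, -0.11, -0.91, 0.07, -0.15, 1],
    [0, 0, -0.11, -0.91, 0.07, -0.15, 1],
    [0, 0, -0.11, -0.91, 0.07, -0.15, 1],
    [0, 0, -0.11, -0.91, 0.07, -0.15, 1]
  ]
}}

```text
clock: 6.2
ee_pos: [0.4563, -0.1029, 0.1895]
eef_rot: [-2.915, -1.168, 0.004]
wrist_force: [0.6, -1.6, 0.0]
width: 0.0007
```

```bash
python3 - <<'E'
from geo import *
from goal import goal
w=fx([.580,.0124,.7644],(-.165,0,.062));goal(*w,-46.2)
E
```

```text
clk 6.2 pos [ 0.4563 -0.1029  0.1895] phi -46.3 F [ 0.6 -1.6  0. ] w 0.0007
turn [-0.003  0.002 -0.003] shift [0.014 0.009 0.425]
```

Call:
{"name": "step_arm", "arguments": {
  "moves": [
    [0, 0, 0, 0, 0.009, 0.1, 1],
    [0, 0, 0, 0, 0.009, 0.2, 1],
    [0, 0, 0, 0, 0.009, 0.3, 1],
    [0, 0, 0, 0, 0.009, 0.38, 1],
    [0, 0, 0, 0, 0.009, 0.425, 1],
    [0, 0, 0, 0, 0.009, 0.425, 1],
    [0, 0, 0, 0, 0.009, 0.425, 1]
  ]
}}

```text
clock: 6.78
ee_pos: [0.4601, -0.1036, 0.0623]
eef_rot: [-2.915, -1.167, 0.005]
wrist_force: [-0.2, -1.1, 0.3]
width: 0.0005
```

```bash
python3 - <<'E'
from geo import *
from goal import goal
from cell import ctrl
import cv2
for k in(-.1325,-.0855):goal(*fx([.580,.0124,.7644],(k,0,.062)),-46.2)
S=cv2.resize(ctrl.read_camera("scene")["image"][:,:,::-1][175:275,225:345],(480,400),interpolation=cv2.INTER_CUBIC)
T=cv2.resize(ctrl.read_camera("top")["image"][:,:,::-1][150:250,235:315],(320,400),interpolation=cv2.INTER_CUBIC)
cv2.imwrite("pics/v3.png",np.hstack([S,T]))
E
```

```text
clk 6.78 pos [ 0.4601 -0.1036  0.0623] phi -46.4 F [-0.2 -1.1  0.3] w 0.0005
turn [-0.004  0.002 -0.004] shift [ 0.114 -0.003  0.001]
clk 6.78 pos [ 0.4601 -0.1036  0.0623] phi -46.4 F [-0.2 -1.1  0.3] w 0.0005
turn [-0.004  0.002 -0.004] shift [ 0.271 -0.003  0.   ]
```

View pics/v3.png

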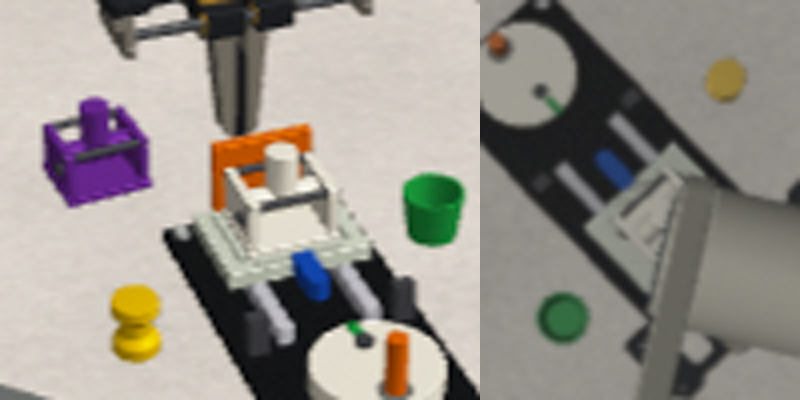

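Fingers are shut and behind the plate, the stripe faces the nose, and nothing has been displaced. I'll approach and push slowly.

Call:
{"name": "step_arm", "arguments": {
  "moves": [
    [0, 0, 0, 0.03, 0, 0, 1],
    [0, 0, 0, 0.06, 0, 0, 1],
    [0, 0, 0, 0.08, 0, 0, 1],
    [0, 0, 0, 0.095, 0, 0, 1],
    [0, 0, 0, 0.105, 0, 0, 1],
    [0, 0, 0, 0.115, 0, 0, 1],
    [0, 0, 0, 0.125, 0, 0, 1],
    [0, 0, 0, 0.135, 0, 0, 1]
  ]
}}

```text
clock: 7.55
ee_pos: [0.4906, -0.076, 0.0634]
eef_rot: [-2.917, -1.167, 0.001]
wrist_force: [-1.7, -3.6, 2.7]
width: 0.0005
```

Call:
{"name": "step_arm", "arguments": {
  "moves": [
    [0, 0, 0, 0.01, 0, 0, 1],
    [0, 0, 0, 0.02, 0, 0, 1],
    [0, 0, 0, 0.03, 0, 0, 1],
    [0, 0, 0, 0.04, 0, 0, 1],
    [0, 0, 0, 0.05, 0, 0, 1],
    [0, 0, 0, 0.06, 0, 0, 1],
    [0, 0, 0, 0.07, 0, 0, 1],
    [0, 0, 0, 0.08, 0, 0, 1]
  ]
}}

```text
clock: 8.22
ee_pos: [0.5081, -0.0591, 0.0633]
eef_rot: [-2.917, -1.166, 0.001]
wrist_force: [-3.7, -0.4, 2.0]
width: 0.0002
```

Call:
{"name": "step_arm", "arguments": {
  "moves": [
    [0, 0, 0, 0.01, 0, 0, 1],
    [0, 0, 0, 0.02, 0, 0, 1],
    [0, 0, 0, 0.03, 0, 0, 1],
    [0, 0, 0, 0.037, 0, 0, 1],
    [0, 0, 0, 0.044, 0, 0, 1],
    [0, 0, 0, 0.05, 0, 0, 1]
  ]
}}

```text
clock: 8.72
ee_pos: [0.5178, -0.0497, 0.0632]
eef_rot: [2.916, 1.168, -0.005]
wrist_force: [-12.2, -12.6, 9.4]
width: 0.0001
```

Call:
{"name": "step_arm", "arguments": {
  "moves": [
    [0, 0, 0, 0.007, 0, 0, 1],
    [0, 0, 0, 0.014, 0, 0, 1],
    [0, 0, 0, 0.014, 0, 0, 1]
  ]
}}

```text
clock: 8.97
ee_pos: [0.5179, -0.0495, 0.0633]
eef_rot: [2.914, 1.17, -0.015]
wrist_force: [-19.2, -24.1, 15.9]
width: 0.0005
```

The force has risen to 30 N and the TCP stopped at fixture x = -87.7 mm, which with a 10 mm finger half-width is the 45 mm end stop. I'll back off, rise and check.

Call:
{"name": "step_arm", "arguments": {
  "moves": [
    [0, 0, 0, -0.03, 0, 0, 1],
    [0, 0, 0, -0.07, 0, 0, 1],
    [0, 0, 0, -0.13, 0, 0, 1],
    [0, 0, 0, -0.2, 0, 0, 1],
    [0, 0, 0, -0.24, 0, -0.1, 1],
    [0, 0, 0, -0.24, 0, -0.2, 1],
    [0, 0, 0, -0.24, 0, -0.2, 1],
    [0, 0, 0, -0.24, 0, -0.2, 1]
  ]
}}

```text
clock: 9.63
ee_pos: [0.4719, -0.0965, 0.1251]
eef_rot: [2.915, 1.164, 0.008]
wrist_force: [0.1, 0.2, -1.1]
width: 0.0006
```

```bash
python3 - <<'E'
from geo import *
from cell import ctrl
import cv2
s=ctrl.read_state();print(s["clock"],s["ee_pos"],s["wrist_force"])
i=ctrl.read_camera("scene")["image"][:,:,::-1]
cv2.imwrite("pics/s_end.png",i)
cv2.imwrite("pics/v4.png",cv2.resize(i[175:295,225:365],(700,600),interpolation=cv2.INTER_CUBIC))
q=[.580,.0124,.7644]
for tr in(0,.045):
    print(tr,[((proj("scene",fx(q,(x+tr,y,z)))-[225,175])*5).round() for x,y,z in((-.1225,.035,.085),(-.1225,-.035,.085),(-.007,0,.04))])
E
```

```text
9.6333 [ 0.47191215 -0.09646302  0.12512092] [ 0.07362513  0.19827366 -1.06981355]
0 [array([381., 152.]), array([258., 176.]), array([398., 353.])]
0.045 [array([412., 195.]), array([287., 221.]), array([432., 404.])]
```

View pics/v4.png

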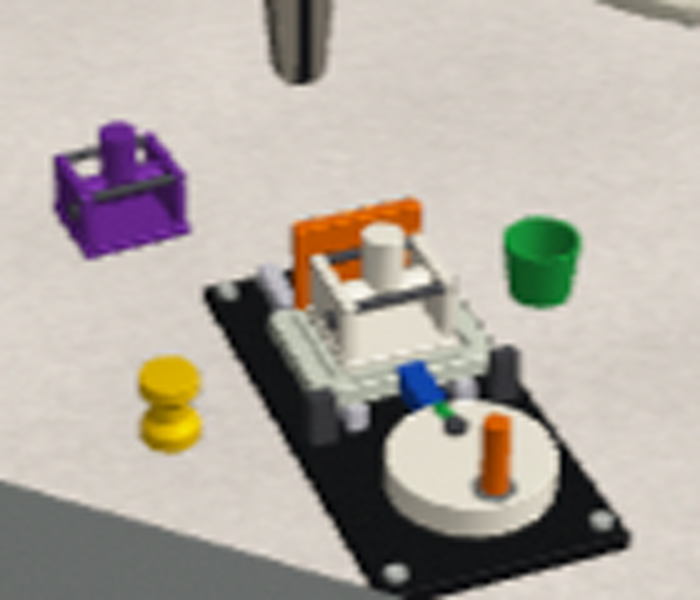

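The slide is against both end stops: plate corners are at about (418,200) and (295,225), where full travel predicts (412,195) and (287,221). The nose meets the green stripe, the gimbal is upright in its nest, the cup and roller are where they were, and the arm is clear.

```bash
python3 -c "
from cell import ctrl
print(ctrl.job_done())"
```

```text
the job is handed in; nothing more can be done
None
```

I turned the cam to its low point, then pushed the slide to its end stops, and handed the job in at 9.6 s of the 64 s allowed. `job_done` reports no verdict.

- **Cam:** I straddled the orange peg with part-closed fingers and pushed it about 180° clockwise. The picture gave a cam angle of about 3.13 rad in size, against a target of 3.14, with the slide still fully back.
- **Slide:** I pushed the orange plate with closed fingers until the force rose sharply from about 4 N to 30 N. The fingertip stopped at fixture x = -87.7 mm, which matches the full 45 mm of travel.
- **Last picture:** It shows the slide against both stops with the nose at the green stripe. The gimbal is upright in its nest and the cup and roller are where they stood. The arm was clear of everything. I did not check the other bystanders in it, but the arm passed well clear of them.
- **Disagreements:** The bolt came out at 46 mm high instead of 42 mm, and the plate corners about 1–2 camera pixels off the prediction. I judged both to be within calibration error.

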